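# Tip a tray of offcuts over the sill of a spring-floored offcut bin

### The job

Set the full tray (there is a carrying bar across its middle) on the ledge of the offcut bin, level, open end towards the bin and its front foot right up against the steel sill rail, and let go of it there with the offcuts still in it. Then lift its tail (there is a bar for it) to tip the tray with that foot kept at the rail, until all three offcuts have slid into the bin and weigh its sprung floor down; lower the empty tray level onto the ledge again, still lined up and close to the rail, and let go. Leave the other things on the table where they are.

Things in the scene. Friction and masses are not known exactly. Their poses are not given: they have to be found in the camera images.
- offcut_bin: Plywood offcut bin fixed right of the saw's fence. Origin on the table under the sill rail's axis, mid width; x points from the ledge into the bin. Ledge: board, top 120 mm above the table, x = -185 to 0, 200 mm wide. Bin proper: inside x = 4 to 212, 212 mm wide (outside 224); side walls 126 mm high up to x = 60, 166 mm beyond, far wall 175 mm.
- bin_floor (a joint): Sinking of the bin's sprung wooden floor (176 x 188 mm), in m: 0 unloaded (its top 35 mm above the table, held by a light spring preload of 0.4 N), growing downwards by about 7 mm for each N of load, stop at 0.026. All three offcuts sink it by about 12 to 25 mm.
- tray: Aluminium tray, 190 long (x) by 192 mm wide, open at its +x end, other sides walled. Origin mid-plan at the underside of its feet; x to the open end. Feet: cross battens 12 mm high, front one x = 40 to 55, rear one -80 to -65. Floor z = 12 to 18, wall tops z = 60. Foot against the rail: origin at x = -61 in the bin's frame. About 0.3 kg, full 0.6 kg; centre of mass below the middle bar.
- carry_bar (a point): Middle of the tray's carrying bar, a round steel bar of 14 mm diameter that spans the tray from side to side (along y, free over 170 mm) at x = -12, z = 125 in the tray's frame: 62 mm of clear height above the highest offcut.
- tail_bar (a point): Middle of the tray's tail bar, a round steel bar of 12 mm diameter along y (free over 140 mm) at x = -135, z = 75 in the tray's frame, 40 mm behind the tail wall and 15 mm above its top. A round bar: it turns between the finger pads as the tray tips, so the gripper may stay upright.
- front_foot (a point): Middle of the lower front edge of the tray's front foot: x = 55, y = 0, z = 0 in the tray's frame.
- bench_block_a: Thickest offcut, a 70 x 140 x 45 mm pale timber block, about 0.23 kg, lying lengthwise in the middle of the tray at the start. Origin in the middle of its underside, y along its length. Friction of wood on the tray about 0.5 to 0.7: it slides at 27 to 36 degrees of tip.
- bench_block_c: Flat offcut, 60 x 130 x 20 mm with one slanted end, about 0.06 kg, lengthwise in the tray beside the thick block (tray's +y side). Origin in the middle of its underside, y along its length.
- offcut_wedge: Small slanted-ended offcut, 30 x 83 x 18 mm, about 0.02 kg, lengthwise in the tray on its -y side. Origin in the middle of its underside, y along its length.
- screw_jar: Bystander: glass jar of screws with lid, 62 mm wide, 92 mm high, behind the tray. Origin in the middle of its underside.
- carton: Bystander: small carton, 45 x 90 x 60 mm, to the left of the tray. Origin in the middle of its underside.
- pencil: Bystander: flat carpenter's pencil, 14 x 162 x 9 mm, on the table in front of the ledge. Origin in the middle of its underside.
- offcut_cube: Bystander: wooden cube-like offcut, 40 x 45 x 38 mm, on the table in front of the ledge near the fence; it stays where it is. Origin in the middle of its underside.
- sill (a point): Middle of the ledge's top edge at the bin: x = 0, y = 0, z = 120 mm in the bin's frame. Here lies the sill rail, a fixed steel rod of 12 mm diameter along y, 200 mm long, axis at x = 0, sunk in the ledge so that its top stands 10.5 mm above the ledge. The tray's floor overhangs its front foot by 40 mm and passes over the rail with 1.5 mm to spare.

How it is judged:
On the way, in this order (a step that is already met when the one before it is completed fails the run):
1. the full tray rests level on the ledge, in line with the bin, its front foot within 10 mm of the rail, released (x of tray in the frame of offcut_bin between -0.071 and -0.056 m and y of tray in the frame of offcut_bin between -0.018 and 0.018 m and z of tray in the frame of offcut_bin between 0.115 and 0.126 m and angle between the x axis of tray and the x axis of offcut_bin, either way round below 0.12 rad and angle between tray's own z axis and vertical below 0.06 rad and x of bench_block_a in the frame of tray between -0.09 and 0.09 m and y of bench_block_a in the frame of tray between -0.092 and 0.092 m and z of bench_block_a in the frame of tray between 0.01 and 0.07 m and x of bench_block_c in the frame of tray between -0.09 and 0.09 m and y of bench_block_c in the frame of tray between -0.092 and 0.092 m and z of bench_block_c in the frame of tray between 0.01 and 0.07 m and x of offcut_wedge in the frame of tray between -0.09 and 0.09 m and y of offcut_wedge in the frame of tray between -0.092 and 0.092 m and z of offcut_wedge in the frame of tray between 0.01 and 0.07 m and contact force between the fingers and tray below 0.2 N and linear speed of tray below 0.02 m/s), for 0.2 s.
2. the tray is tipped by more than 23 degrees (0.4 rad) with its front foot still at the rail (angle between tray's own z axis and vertical above 0.4 rad and distance between front_foot and sill below 0.03 m), for 0.1 s.
At the end, for the whole second after the job is handed in: The three offcuts rest inside the bin, origins under 115 mm above the table, holding its floor down over 8 mm; the tray rests level (0.06 rad) on the ledge, in line with the bin (0.12 rad, 18 mm sideways), front foot within 24 mm of the rail (x of bench_block_a in the frame of offcut_bin between 0.005 and 0.215 m and y of bench_block_a in the frame of offcut_bin between -0.108 and 0.108 m and z of each of bench_block_a, bench_block_c, offcut_wedge in the frame of offcut_bin below 0.115 m and x of bench_block_c in the frame of offcut_bin between 0.005 and 0.215 m and y of bench_block_c in the frame of offcut_bin between -0.108 and 0.108 m and x of offcut_wedge in the frame of offcut_bin between 0.005 and 0.215 m and y of offcut_wedge in the frame of offcut_bin between -0.108 and 0.108 m and value of joint bin_floor above 0.008 m and x of tray in the frame of offcut_bin between -0.085 and -0.05 m and y of tray in the frame of offcut_bin between -0.018 and 0.018 m and z of tray in the frame of offcut_bin between 0.115 and 0.126 m and angle between the x axis of tray and the x axis of offcut_bin, either way round below 0.12 rad and angle between tray's own z axis and vertical below 0.06 rad and linear speed of tray below 0.02 m/s and linear speed of each of bench_block_a, bench_block_c, offcut_wedge below 0.03 m/s); the robot touches nothing.
It fails at once if a bystander is moved by more than 30 mm (distance of any of screw_jar, carton, pencil, offcut_cube from where it was at the start of the episode above 0.03 m).
It also fails if it takes over 64 s, if anything falls off the work surface, if the arm or the gripper's body presses on something with over 40 N, if the wrist force passes 120 N, or if a joint passes its speed limit or range.

### The arm

A 7-joint arm with a two-finger parallel gripper is mounted at the origin on a cart in front of the work surface, level with it; the furniture and walls round the work are solid. World frame = base frame: x ahead of the robot, y to its left, z up, the work surface at z = 0. Lengths are in m, angles in rad, forces in N, time in s.
With the tool pointing down it reaches from about 0.4 to 0.875 m from the base axis. Payload 4.4 kg.
Tool frame: the origin (TCP) lies at the very end of the fingers, on their centre line; the grasp point (between the pads) lies 19 mm behind it; z points along the fingers, y is the line along which they close (so a half turn about z gives the same grasp; the last joint's range is limited). The gripper opens to 85 mm and grips with 20 to 120 N. Pads are 22 mm wide; open, the fingers measure 114 mm over their backs; the gripper's body (76 mm by 85 mm) begins 54 mm behind the grasp point. The pads swing forward as they close: fully open they stand 13 mm farther back than shut.
Start: joints at [1.261, 0.628, 0.038, 1.517, -0.027, 0.996, -0.02], TCP at [0.157, -0.631, 0.231] pointing down, gripper open.
Joint ranges: [-3.06, 3.06], [-0.37, 2.12], [-1.25, 1.32], [0.18, 2.47], [-1.1, 4.24], [0.23, 1.98], [-2.94, 2.94]. Speed limits (rad/s): [2.57, 2.57, 3.14, 3.14, 3.14, 3.14, 3.14].

### API

Orientations are given as a unit quaternion [w, x, y, z].
In Python, from workcell import arm gives the robot as it stands.
- The arm moves only by the shell command python3 -m jog 'ROWS'. ROWS is a JSON list of rows, 1 to 20 of them, each of 7 numbers: the opening from 0.0 (shut) to 1.0 (fully open), then dx, dy, dz in m, then a rotation vector rx, ry, rz in rad; each row is the pose to reach, as a shift and turn from the pose commanded when the command began, along the tool's axes at that moment; what a row does not reach only later rows make up. A row lasts 1/12 s, in which the tool goes at most 0.0417 m and 0.125 rad, less where a joint would pass 70% of its speed; a pose out of reach is approached as far as the arm can. The fingers move at their own pace and stop on an object; the grip force is fixed at half the most. Time passes only in rows, so rows that do not move let the fingers close. It prints the time, the measured TCP pose, the force, the opening and the grip force at its end.
- arm.state(): the state, without advancing time (a new reading comes with each control period).
- arm.camera(name): name is "side" or "top"; returns a dict with "frame" (400x640x3 uint8, red, green, blue), "depth" (400x640 float32, m along the optical axis (not along the pixel's ray), 0 where there is no reading), "intrinsics" (3x3 intrinsics, pixels), "R" (3x3) and "t" (3): a world point X has camera coordinates R X + t. Camera axes: x right, y down, z forward; pixel columns grow to the right and rows downward; lengths in m; the calibration is good to about 2 mm. A picture is of the moment at which its call begins.
- arm.finish_job(): hands the job in; it is judged then, once.
The state is a dict: "time_s": time; "joint_positions": joint angles; "joint_velocities": joint speeds; "joint_efforts": joint torques, N m; "position": TCP position; "orientation": TCP orientation; "force": force on the tool from outside, world axes, zero at the start; "wrist_torque": the same for the moment, N m; "grip_width": opening from 0.0 (shut) to 1.0 (fully open); "finger_force": force on a finger pad.
Only numpy, scipy, OpenCV 4.12 (cv2) and the standard library are available. Lean on these libraries where they do the work, as an engineer would, in place of code of your own. Each camera call takes 0.05 s, during which the arm holds its last target. There are 200 camera calls.

## Working session

There is one attempt and no reset: what is moved stays moved. The work goes in short steps, Python scripts to look and compute and a shell command to move; the robot and the scene stay as the last step left them, time stands still between calls to the robot, and variables do not carry over. Pictures are saved under pics/ and viewed, at most 10 in all, crops included, and the job is handed in when it is done.

```bash
mkdir -p pics; ls; cat > h.py <<'E'
import numpy as np, cv2
from workcell import arm
def snap(n):
    c=arm.camera(n); return c
def save(c,f): cv2.imwrite('pics/'+f,c["frame"][:,:,::-1])
def cloud(c):
    K=c["intrinsics"];d=c["depth"];v,u=np.mgrid[:d.shape[0],:d.shape[1]]
    P=np.stack([(u-K[0,2])/K[0,0]*d,(v-K[1,2])/K[1,1]*d,d],-1)
    W=(P-c["t"])@c["R"]; W[d==0]=np.nan; return W
def ray(c,u,v,z):
    K=c["intrinsics"];R=np.array(c["R"]);o=-R.T@c["t"]
    d=R.T@np.array([(u-K[0,2])/K[0,0],(v-K[1,2])/K[1,1],1]); return o+d*(z-o[2])/d[2]
E
python3 - <<'E'
from h import *
for n in("top","side"):
    c=snap(n); save(c,n+"0.png"); np.savez(n+"0.npz",**c); print(n,c["intrinsics"],c["R"],-np.array(c["R"]).T@c["t"])
print(arm.state())
E
```

```text
pics
top [[460.82332113   0.         314.91650728]
 [  0.         460.82332113 198.4182139 ]
 [  0.           0.           1.        ]] [[-0.01386549 -0.99984979  0.01039979]
 [-0.99876341  0.01335231 -0.04788903]
 [ 0.04774298 -0.01105094 -0.99879852]] [0.51028755 0.23230431 1.26309236]
side [[395.85745925   0.         322.8069151 ]
 [  0.         395.85745925 196.90199889]
 [  0.           0.           1.        ]] [[ 0.97160027 -0.23659823 -0.00376728]
 [-0.12774707 -0.51106432 -0.84999644]
 [ 0.19918233  0.82633803 -0.52677496]] [ 0.35343071 -0.72932945  0.73477669]
{'time_s': 0.1, 'joint_positions': array([ 1.26124463,  0.62925862,  0.03845252,  1.51827289, -0.02695972,
        0.99632953, -0.01999688]), 'joint_velocities': array([-0.00172412, -0.00200115,  0.00084713, -0.00178207, -0.00176291,
        0.00133401, -0.00206762]), 'joint_efforts': array([ 2.42101953e-03, -5.64537656e+01,  1.23009738e+00, -1.93973565e+01,
        1.11591237e-02,  5.43626491e-03, -4.74225169e-05]), 'position': array([ 0.15674928, -0.63022556,  0.23047642]), 'orientation': array([-8.64763921e-04,  9.92580813e-01,  1.21583566e-01, -1.34480753e-04]), 'force': array([-0.20298348, -0.13789034,  0.95476871]), 'wrist_torque': array([-0.04205838, -0.03896445,  0.00044065]), 'finger_force': 0.0, 'grip_width': 1.0044885832250305}
```

View pics/top0.png

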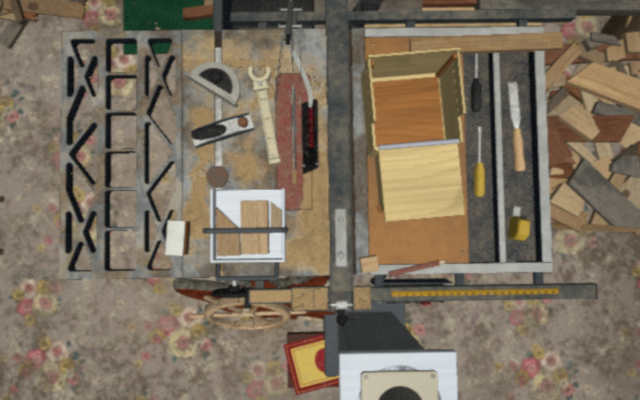

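View pics/side0.png

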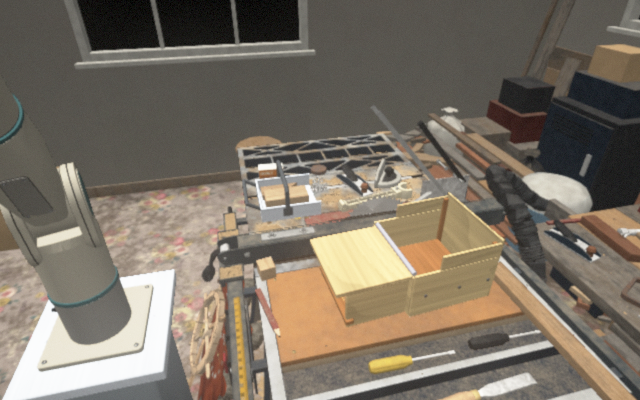

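The top view shows the tray at about (248,228) with its carrying bar on row 230 and tail bar near row 270. The bin is at (418,135), with the ledge below and the rail on row about 145. The fence runs at column 340, the jar is at (217,177), the carton at (177,237), and the cube and pencil are at (370,263) and (415,268). The side view agrees.

```bash
python3 - <<'E'
from h import *
c=dict(np.load("top0.npz")); W=cloud(c); f=c["frame"]
big=cv2.resize(f[165:300,160:300],None,fx=4,fy=4,interpolation=cv2.INTER_CUBIC)
big2=cv2.resize(f[30:240,345:485],None,fx=2.5,fy=2.5,interpolation=cv2.INTER_CUBIC)
o=np.zeros((560,800,3),np.uint8); b=big[:,:450]; o[:540,:450]=b; o[:525,450:800]=big2[:525,:350]
cv2.imwrite("pics/crop1.png",o[:,:,::-1])
for u,v in [(248,230),(215,230),(280,230),(248,275),(250,266),(225,195),(217,177),(177,237),(340,150),(340,230),(340,270),(420,180),(390,165),(455,165),(418,145),(410,100),(490,150),(370,263),(400,235),(265,250),(290,250),(200,290),(300,130)]:
    print(u,v,W[v,u].round(3))
# rail / edges: height mask
Z=W[...,2]
def fit(mask,name):
    v,u=np.nonzero(mask); r=cv2.minAreaRect(np.c_[W[v,u,0],W[v,u,1]].astype(np.float32)*1000); print(name,len(u),r, np.median(Z[v,u]))
roi=np.zeros(Z.shape,bool); roi[140:230,360:480]=1
fit(roi&(abs(Z-.12)<.006),"ledge")
roi[:]=0; roi[180:285,195:300]=1
m=roi&(Z>.1)&(Z<.15); fit(m,"bar"); 
fit(roi&(abs(Z-.06)<.006),"walls")
m=roi&(Z>.068)&(Z<.085);fit(m,"tail")
E
```

```text
248 230 [0.489 0.385 0.131]
215 230 [0.49  0.465 0.13 ]
280 230 [0.488 0.306 0.132]
248 275 [ 0.364  0.403 -0.002]
250 266 [ 0.389  0.398 -0.002]
225 195 [0.583 0.462 0.012]
217 177 [0.624 0.468 0.092]
177 237 [0.472 0.578 0.061]
340 150 [0.694 0.152 0.065]
340 230 [0.485 0.155 0.07 ]
340 270 [0.381 0.157 0.065]
420 180 [ 0.608 -0.044  0.116]
390 165 [0.646 0.03  0.116]
455 165 [ 0.644 -0.132  0.118]
418 145 [ 0.694 -0.038  0.129]
410 100 [ 0.832 -0.042  0.033]
490 150 [ 0.704 -0.282 -0.036]
370 263 [0.396 0.076 0.04 ]
400 235 [ 0.467 -0.013  0.002]
265 250 [0.435 0.351 0.059]
290 250 [ 0.431  0.288 -0.001]
200 290 [ 0.258  0.645 -0.469]
300 130 [ 0.761  0.257 -0.002]
ledge 5778 ((607.8050537109375, -37.33989715576172), (224.6946563720703, 202.8822784423828), 89.9694595336914) 0.11991536104558928
bar 474 ((488.8819885253906, 396.4767150878906), (13.618868827819824, 207.92018127441406), 0.13317956030368805) 0.1300716687091158
walls 1777 ((487.1490783691406, 394.42620849609375), (203.75384521484375, 214.90805053710938), 89.23907470703125) 0.06235513479613308
tail 381 ((486.5335998535156, 397.89990234375), (184.4909210205078, 253.23342895507812), 88.3788070678711) 0.07842116817250869
```

View pics/crop1.png

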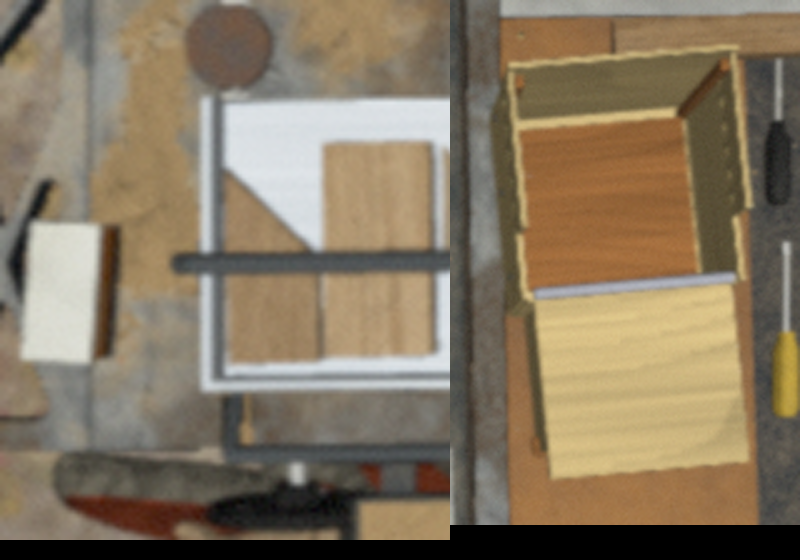

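```bash
cat > m.py <<'E'
from h import *
def railfit(c,W):
    f=c["frame"].astype(int); Z=W[...,2]
    m=(f[...,2]-f[...,0]>-8)&(f.min(2)>110)&(Z>.108)&(Z<.145)
    m[:, :370]=0; m[:,480:]=0; m[:130]=0; m[160:]=0
    v,u=np.nonzero(m); P=np.array([ray(c,a,b,.1295)[:2] for a,b in zip(u,v)])
    (cx,cy),(w,h),a=cv2.minAreaRect((P*1000).astype(np.float32))
    vx,vy,x0,y0=cv2.fitLine(P.astype(np.float32),cv2.DIST_L2,0,.01,.01).ravel()
    if vy<0: vx,vy=-vx,-vy
    return len(u),(cx,cy,w,h,a),np.arctan2(-vx,vy),(x0,y0)
def barfit(c,W,roi,z0,z1,zp):
    f=c["frame"].astype(int); Z=W[...,2]
    m=(f.max(2)<110)&(Z>z0)&(Z<z1); k=np.zeros_like(m); k[roi]=1; m&=k
    v,u=np.nonzero(m); P=np.array([ray(c,a,b,zp)[:2] for a,b in zip(u,v)])
    vx,vy,x0,y0=cv2.fitLine(P.astype(np.float32),cv2.DIST_HUBER,0,.01,.01).ravel()
    if vy<0: vx,vy=-vx,-vy
    return len(u),np.arctan2(-vx,vy),(x0,y0),P.min(0),P.max(0)
E
python3 - <<'E'
from m import *
c=dict(np.load("top0.npz")); W=cloud(c);Z=W[...,2];f=c["frame"].astype(int)
print("rail",railfit(c,W))
print("bar",barfit(c,W,np.s_[220:240,200:295],.11,.15,.13))
print("tail",barfit(c,W,np.s_[268:288,200:295],.06,.10,.079))
# ledge
m=((abs(Z-.119)<.006)&(f[...,0]-f[...,2]>40)); m[:150]=0;m[225:]=0;m[:,:370]=0;m[:,480:]=0
n,l,s,_=cv2.connectedComponentsWithStats(m.astype(np.uint8)); k=1+s[1:,4].argmax()
v,u=np.nonzero(l==k);P=np.array([ray(c,a,b,.12)[:2] for a,b in zip(u,v)])
print("ledge",cv2.minAreaRect((P*1000).astype(np.float32)))
# white tray
m=(f.min(2)>150);m[:183]=0;m[270:]=0;m[:,:200]=0;m[:,295:]=0
m=m&(Z>.045)&(Z<.075); v,u=np.nonzero(m);P=np.array([ray(c,a,b,.06)[:2] for a,b in zip(u,v)])
print("walls",cv2.minAreaRect((P*1000).astype(np.float32)),P.min(0),P.max(0))
# heights along path
for y in np.arange(.35,-.15,-.05):
    k=(abs(W[...,1]-y)<.025)&(W[...,0]>.36)&(W[...,0]<.75); print(round(y,2),np.nanmax(Z[k]).round(3))
E
```

```text
rail (286, (697.093994140625, -38.232398986816406, 9.511634826660156, 195.64352416992188, 4.443233489990234), np.float32(0.07608409), (np.float32(0.6972674), np.float32(-0.03933457)))
bar (424, np.float32(-0.011399345), (np.float32(0.48921797), np.float32(0.3871977)), array([0.4821624 , 0.29172088]), array([0.49590256, 0.49476542]))
tail (370, np.float32(-0.0017402926), (np.float32(0.36852393), np.float32(0.41177633)), array([0.36041304, 0.315876  ]), array([0.39274458, 0.47636327]))
ledge ((602.3553466796875, -39.14612579345703), (179.85028076171875, 211.0401611328125), 4.292136192321777)
walls ((500.6650085449219, 396.6238098144531), (192.3239288330078, 190.22927856445312), 89.82875061035156) [0.40566052 0.30045693] [0.59606672 0.49305978]
0.35 0.137
0.3 0.356
0.25 0.361
0.2 0.071
0.15 0.082
0.1 0.167
0.05 0.158
0.0 0.136
-0.05 0.135
-0.1 0.135
```

```bash
cat > d.py <<'E'
import numpy as np,sys
from scipy.spatial.transform import Rotation as Ro
from workcell import arm
# usage: d.py x y z yaw(angle of tool y in world, tool down)
def main(a):
    s=arm.state(); q=s["orientation"]; R=Ro.from_quat([q[1],q[2],q[3],q[0]])
    y=a[3]; ty=np.array([np.cos(y),np.sin(y),0]); tz=np.array([0,0,-1.]); T=Ro.from_matrix(np.c_[np.cross(ty,tz),ty,tz])
    d=np.array(a[:3])-s["position"]
    rv=(R.inv()*T).as_rotvec(); print("d",R.inv().apply(d).round(4),"rv",rv.round(4),"rows",round(max(np.linalg.norm(d)/.0417,np.linalg.norm(rv)/.125),1))
for a in sys.argv[1:]: main([float(v) for v in a.split(",")])
E
python3 d.py .5,-.25,.3,-0.4 .489,.395,.25,0 
python3 - <<'E'
from m import *
c=dict(np.load("top0.npz")); W=cloud(c);Z=W[...,2]
k=(Z>.145)&(W[...,0]>.3)&(W[...,0]<.85)&(W[...,1]>-.3)&(W[...,1]<.6)
n,l,s,ce=cv2.connectedComponentsWithStats(k.astype(np.uint8))
for i in range(1,n):
    if s[i,4]>3: print(s[i],np.nanmin(W[l==i],0).round(3),np.nanmax(W[l==i],0).round(3))
E
```

```text
d [ 0.4249 -0.2863 -0.069 ] rv [-1.60e-03 -8.00e-04 -9.27e-01] rows 12.4
d [ 0.5699 -0.9148 -0.018 ] rv [-1.500e-03 -1.100e-03 -1.327e+00] rows 25.8
[300  69   1  13  13] [0.815 0.25  0.25 ] [0.848 0.25  0.271]
[274  70   4  34  45] [0.746 0.301 0.249] [0.847 0.302 0.353]
[279  71   1   6   6] [0.831 0.297 0.249] [0.844 0.297 0.256]
[368  79   8  44 159] [0.749 0.072 0.145] [0.85  0.086 0.171]
[457  79   9  36 181] [ 0.765 -0.144  0.145] [ 0.85  -0.133  0.171]
[278  80   1   6   6] [0.8   0.297 0.286] [0.811 0.297 0.292]
[277  88   1   7   7] [0.771 0.297 0.321] [0.784 0.297 0.327]
[299  92   1  12  12] [0.744 0.251 0.344] [0.769 0.251 0.363]
[276  97   1   6   6] [0.747 0.297 0.354] [0.757 0.297 0.356]
```

```bash
R='[1,0.425,-0.286,-0.069,0,0,-0.927]'; python3 -m jog '[[1,0.425,-0.286,-0.069,0,0,-0.927],[1,0.425,-0.286,-0.069,0,0,-0.927],[1,0.425,-0.286,-0.069,0,0,-0.927],[1,0.425,-0.286,-0.069,0,0,-0.927],[1,0.425,-0.286,-0.069,0,0,-0.927],[1,0.425,-0.286,-0.069,0,0,-0.927],[1,0.425,-0.286,-0.069,0,0,-0.927],[1,0.425,-0.286,-0.069,0,0,-0.927],[1,0.425,-0.286,-0.069,0,0,-0.927],[1,0.425,-0.286,-0.069,0,0,-0.927],[1,0.425,-0.286,-0.069,0,0,-0.927],[1,0.425,-0.286,-0.069,0,0,-0.927],[1,0.425,-0.286,-0.069,0,0,-0.927],[1,0.425,-0.286,-0.069,0,0,-0.927],[1,0.425,-0.286,-0.069,0,0,-0.927]]'; python3 d.py .489,.395,.2,0
```

```text
time_s: 1.35
position: [0.5007, -0.2496, 0.3]
orientation: [-0.0, 0.833, 0.554, -0.0]
force: [-0.6, -0.7, -0.6]
grip_width: 1.0
finger_force: 0.0
d [ 0.59   -0.2601  0.1001] rv [-0.0007  0.     -0.3972] rows 15.6
```

```bash
python3 -m jog '[[1,0.59,-0.26,0.1,0,0,-0.397],[1,0.59,-0.26,0.1,0,0,-0.397],[1,0.59,-0.26,0.1,0,0,-0.397],[1,0.59,-0.26,0.1,0,0,-0.397],[1,0.59,-0.26,0.1,0,0,-0.397],[1,0.59,-0.26,0.1,0,0,-0.397],[1,0.59,-0.26,0.1,0,0,-0.397],[1,0.59,-0.26,0.1,0,0,-0.397],[1,0.59,-0.26,0.1,0,0,-0.397],[1,0.59,-0.26,0.1,0,0,-0.397],[1,0.59,-0.26,0.1,0,0,-0.397],[1,0.59,-0.26,0.1,0,0,-0.397],[1,0.59,-0.26,0.1,0,0,-0.397],[1,0.59,-0.26,0.1,0,0,-0.397],[1,0.59,-0.26,0.1,0,0,-0.397],[1,0.59,-0.26,0.1,0,0,-0.397],[1,0.59,-0.26,0.1,0,0,-0.397],[1,0.59,-0.26,0.1,0,0,-0.397],[1,0.59,-0.26,0.1,0,0,-0.397]]'; python3 d.py .489,.395,.106,-0.004; python3 - <<'E'
from h import *
c=snap("side"); o=cv2.resize(c["frame"][110:260,200:440],None,fx=3,fy=3); cv2.imwrite("pics/s1.png",o[:,:,::-1])
E
```

```text
time_s: 2.93
position: [0.4917, 0.3911, 0.1996]
orientation: [0.001, 0.709, 0.705, -0.001]
force: [0.2, -0.7, -0.4]
grip_width: 1.0
finger_force: 0.0
d [ 0.0042 -0.0027  0.0936] rv [-0.0001  0.0031 -0.0017] rows 2.2
```

View pics/s1.png

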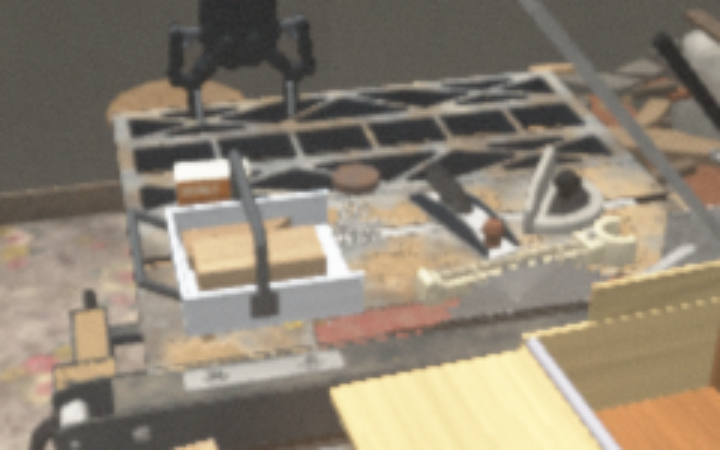

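The open gripper hangs over the carrying bar, with its fingers at crop (195,105) and (292,105) and the bar's top at (238,160). They sit on either side of the bar along the tray. Next I lower it and grip.

```bash
python3 -m jog '[[1,0.004,-0.003,0.03,0,0.003,0],[1,0.004,-0.003,0.06,0,0.003,0],[1,0.004,-0.003,0.085,0,0.003,0],[1,0.004,-0.003,0.094,0,0.003,0],[1,0.004,-0.003,0.094,0,0.003,0],[0,0.004,-0.003,0.094,0,0.003,0],[0,0.004,-0.003,0.094,0,0.003,0],[0,0.004,-0.003,0.094,0,0.003,0],[0,0.004,-0.003,0.094,0,0.003,0],[0,0.004,-0.003,0.094,0,0.003,0],[0,0.004,-0.003,0.094,0,0.003,0],[0,0.004,-0.003,0.094,0,0.003,0],[0,0.004,-0.003,0.094,0,0.003,0]]'
```

```text
time_s: 4.07
position: [0.4884, 0.3983, 0.107]
orientation: [-0.001, 0.708, 0.706, 0.002]
force: [0.4, -0.6, 5.1]
grip_width: 0.142
finger_force: 58.4
```

```bash
python3 -m jog '[[0,0,0,-0.003,0,0,0],[0,0,0,-0.01,0,0,0],[0,0,0,-0.02,0,0,0],[0,0,0,-0.035,0,0,0],[0,0,0,-0.05,0,0,0],[0,0,0,-0.07,0,0,0],[0,0,0,-0.09,0,0,0],[0,0,0,-0.11,0,0,0],[0,0,0,-0.13,0,0,0],[0,0,0,-0.15,0,0,0],[0,0,0,-0.165,0,0,0],[0,0,0,-0.175,0,0,0],[0,0,0,-0.18,0,0,0],[0,0,0,-0.18,0,0,0],[0,0,0,-0.18,0,0,0]]'; python3 d.py .621,-.0445,.287,.0765; python3 - <<'E'
from m import *
c=snap("side"); o=cv2.resize(c["frame"][60:260,200:440],None,fx=3,fy=3); cv2.imwrite("pics/s2.png",o[:600,:,::-1])
E
```

```text
time_s: 5.32
position: [0.4872, 0.397, 0.2856]
orientation: [-0.001, 0.708, 0.706, 0.0]
force: [-0.9, -0.6, -6.9]
grip_width: 0.141
finger_force: 58.6
d [-0.4411  0.1351 -0.0024] rv [-0.001  -0.002  -0.0795] rows 11.1
```

View pics/s2.png

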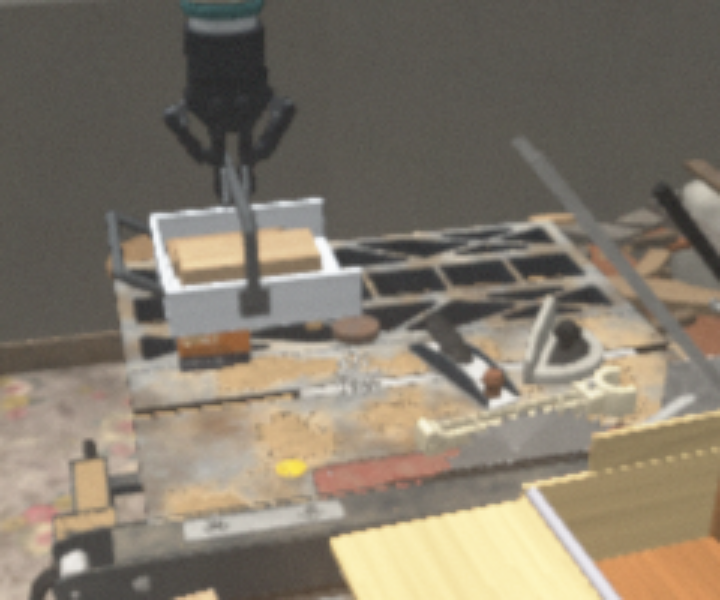

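The tray hangs level from its bar with the offcuts inside; the tray is at crop (250,260) and the carton under it is untouched. Next I carry it over the ledge.

```bash
python3 -m jog '[[0,-0.003,0.001,0,0,0,0],[0,-0.01,0.003,0,0,0,0],[0,-0.022,0.006,0,0,0,0],[0,-0.04,0.011,0,0,0,-0.005],[0,-0.066,0.019,0,0,0,-0.01],[0,-0.093,0.026,0,0,0,-0.015],[0,-0.124,0.035,0,0,0,-0.02],[0,-0.155,0.044,0,0,0,-0.03],[0,-0.186,0.053,0,0,0,-0.035],[0,-0.22,0.063,0,0,0,-0.04],[0,-0.255,0.072,0,0,0,-0.045],[0,-0.286,0.081,0,0,0,-0.05],[0,-0.317,0.09,0,0,0,-0.055],[0,-0.348,0.099,0,0,0,-0.06],[0,-0.374,0.106,0,0,0,-0.065],[0,-0.4,0.114,0,0,0,-0.07],[0,-0.419,0.119,0,0,0,-0.075],[0,-0.431,0.122,0,0,0,-0.078],[0,-0.438,0.124,0,0,0,-0.08],[0,-0.441,0.125,0,0,0,-0.08]]'; python3 -m jog '[[0,0,0,0,0,0,0],[0,0,0,0,0,0,0],[0,0,0,0,0,0,0],[0,0,0,0,0,0,0],[0,0,0,0,0,0,0],[0,0,0,0,0,0,0]]'
python3 d.py .611,-.0451,.2,.0765;  python3 - <<'E'
from m import *
c=snap("top"); np.savez("top1.npz",**c)
s=snap("side"); np.savez("side1.npz",**s)
o=np.vstack([cv2.resize(c["frame"][120:280,330:510],None,fx=2.2,fy=1.8)[:290], cv2.resize(s["frame"][130:350,280:500],None,fx=1.8,fy=1.4)]) if 0 else np.hstack([cv2.resize(c["frame"][90:290,330:510],(396,440)),cv2.resize(s["frame"][130:350,280:480],(400,440))])
cv2.imwrite("pics/p3.png",o[:,:,::-1])
E
```

```text
time_s: 7.03
position: [0.611, -0.0453, 0.2847]
orientation: [-0.001, 0.68, 0.733, 0.001]
force: [-0.4, 0.1, -6.4]
grip_width: 0.143
finger_force: 58.6
time_s: 7.53
position: [0.6112, -0.0432, 0.2851]
orientation: [-0.001, 0.679, 0.734, 0.001]
force: [1.0, 0.4, -7.5]
grip_width: 0.142
finger_force: 58.6
d [-0.0021 -0.0004  0.0851] rv [ 0.0003 -0.0031  0.0015] rows 2.0
```

View pics/p3.png

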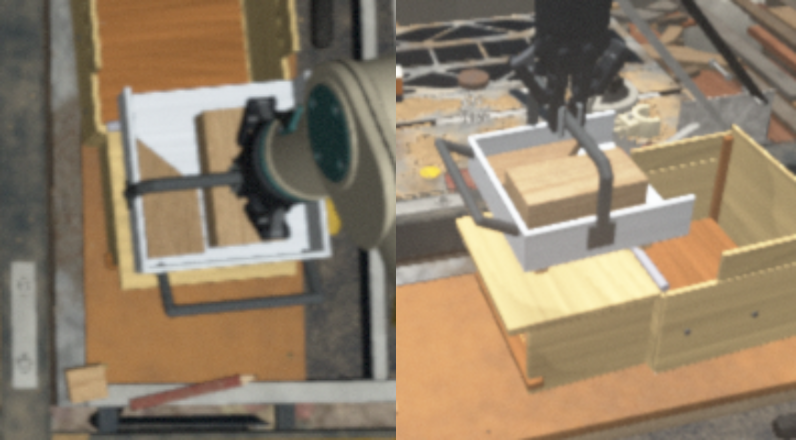

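The tray hangs over the ledge, offcuts in place, roughly lined up. Next I measure its yaw, offset and pitch.

```bash
cat >> m.py <<'E'
bo=np.array([.6972,-.0387]); by=.0765
def tob(p):
    d=np.asarray(p)[...,:2]-bo; c,s=np.cos(by),np.sin(by); return np.stack([c*d[...,0]+s*d[...,1],-s*d[...,0]+c*d[...,1]],-1)
E
python3 - <<'E'
from m import *
c=dict(np.load("top1.npz")); W=cloud(c); Z=W[...,2]; f=c["frame"].astype(int)
r=barfit(c,W,np.s_[216:245,395:480],.22,.30,.258); print("tail",r,tob(r[2]))
r=barfit(c,W,np.s_[165:185,380:435],.29,.33,.309); print("bar",r,tob(r[2]))
# left side wall top, tail wall top: white
m=(f.min(2)>140)&(Z>.225)&(Z<.26); m[:,:375]=0;m[:120]=0;m[225:]=0;m[:,485:]=0
v,u=np.nonzero(m);P=np.array([ray(c,a,b,.242)[:2] for a,b in zip(u,v)]);B=tob(P)*1000
print("walls",len(u),cv2.minAreaRect(B.astype(np.float32)),B.min(0),B.max(0),Z[m].mean())
for nm,k in (("left",B[:,1]>85),("tail",B[:,0]<-155)):
    print(nm,k.sum(),B[k].mean(0),cv2.fitLine(B[k].astype(np.float32),2,0,.01,.01).ravel()[:2], np.polyfit(B[k][:,0],Z[m][k],1) if nm=="left" else Z[m][k].mean())
E
```

```text
tail (474, np.float32(0.058803156), (np.float32(0.4904654), np.float32(-0.035684343)), array([ 0.48004233, -0.13225715]), array([0.5173497 , 0.03173279])) [-0.20589949  0.01880661]
bar (270, np.float32(0.08929391), (np.float32(0.60683525), np.float32(0.017518243)), array([ 0.59622925, -0.02753578]), array([0.62025426, 0.06275087])) [-0.08580396  0.06295998]
walls 581 ((-73.75257873535156, 2.06158447265625), (188.84445190429688, 191.39317321777344), 0.07813093066215515) [-168.26898416  -93.72026379] [20.53994003 97.72401409] 0.24035124089450655
left 227 [-76.67584841  94.35004222] [0.9999779  0.00664887] [1.01417305e-05 2.42031263e-01]
tail 291 [-164.20975075    2.66124826] [3.2337109e-04 9.9999994e-01] 0.2396807970121335
```

```bash
python3 -m jog '[[0,-0.002,0.003,0.01,0,0,0],[0,-0.002,0.006,0.02,0,0,0],[0,-0.002,0.008,0.03,0,0,0],[0,-0.002,0.008,0.04,0,0,0],[0,-0.002,0.008,0.048,0,0,0],[0,-0.002,0.008,0.053,0,0,0],[0,-0.002,0.008,0.055,0,0,0],[0,-0.002,0.008,0.055,0,0,0],[0,-0.002,0.008,0.055,0,0,0],[0,-0.002,0.008,0.055,0,0,0]]'
python3 -m jog '[[0,0,0.001,0,0,0,0],[0,0,0.002,0,0,0,0],[0,0,0.003,0,0,0,0],[0,0,0.003,0,0,0,0],[0,0,0.003,0,0,0,0]]'
```

```text
time_s: 8.47
position: [0.6199, -0.0451, 0.2306]
orientation: [-0.001, 0.679, 0.734, 0.002]
force: [0.8, -0.3, -5.7]
grip_width: 0.145
finger_force: 58.6
time_s: 8.88
position: [0.6225, -0.0449, 0.2301]
orientation: [-0.001, 0.679, 0.734, 0.001]
force: [0.8, -0.8, -6.5]
grip_width: 0.142
finger_force: 58.6
```

```bash
python3 -m jog '[[0,0,0.001,0,0,0,0],[0,0,0.001,0,0,0,0],[0,0,0.001,0,0,0,0]]' | grep -E 'posi|^force'; python3 -m jog '[[0,0,0.001,0.002,0,0,0],[0,0,0.001,0.003,0,0,0],[0,0,0.001,0.003,0,0,0],[0,0,0.001,0.003,0,0,0]]' | grep -E 'posi|^force'; python3 - <<'E'
from m import *
c=snap("top"); np.savez("top2.npz",**c); W=cloud(c); Z=W[...,2]; f=c["frame"].astype(int)
zw=.18
m=(f.min(2)>140)&(Z>zw-.02)&(Z<zw+.02); m[:,:375]=0;m[:110]=0;m[225:]=0;m[:,485:]=0
v,u=np.nonzero(m);P=np.array([ray(c,a,b,zw)[:2] for a,b in zip(u,v)]);B=tob(P)*1000
print("walls",len(u),cv2.minAreaRect(B.astype(np.float32)),Z[m].mean())
k=B[:,1]>85; print(np.polyfit(B[k][:,0],Z[m][k],1))
k=B[:,0]<-145; print(B[k].mean(0),Z[m][k].mean())
E
```

```text
position: [0.6233, -0.0448, 0.2299]
force: [0.8, -0.3, -6.1]
position: [0.624, -0.0446, 0.2271]
force: [-3.3, 0.6, -2.4]
walls 528 ((-60.829402923583984, -1.7111892700195312), (192.48866271972656, 190.51942443847656), 89.86503601074219) 0.1820930594002657
[3.43048689e-07 1.82014665e-01]
[-152.31520115   -0.63757883] 0.18241425056704635
```

```bash
python3 -m jog '[[0,0,0,0.001,0,0,0],[0,0,0,0.0015,0,0,0],[0,0,0,0.0015,0,0,0],[1,0,0,0.0015,0,0,0],[1,0,0,0.0015,0,0,0],[1,0,0,0.0015,0,0,0],[1,0,0,0.0015,0,0,0],[1,0,0,0.0015,0,0,0],[1,0,0,0.0015,0,0,0],[1,0,0,0.0015,0,0,0],[1,0,0,-0.01,0,0,0],[1,0,0,-0.03,0,0,0],[1,0,0,-0.06,0,0,0],[1,0,0,-0.1,0,0,0],[1,0,0,-0.1,0,0,0],[1,0,0,-0.1,0,0,0]]';python3 - <<'E'
from m import *
c=snap("top"); W=cloud(c); Z=W[...,2]; f=c["frame"].astype(int); save(c,"p4.png")
zw=.18
m=(f.min(2)>140)&(Z>zw-.02)&(Z<zw+.02); m[:,:375]=0;m[:110]=0;m[225:]=0;m[:,485:]=0
v,u=np.nonzero(m);P=np.array([ray(c,a,b,zw)[:2] for a,b in zip(u,v)]);B=tob(P)*1000
print("walls",len(u),cv2.minAreaRect(B.astype(np.float32)),Z[m].mean())
k=B[:,1]>85; print(np.polyfit(B[k][:,0],Z[m][k],1),cv2.fitLine(B[k].astype(np.float32),2,0,.01,.01).ravel()[:2])
r=barfit(c,W,np.s_[200:245,385:480],.17,.23,.2); print("tail",r,tob(r[2]))
E
```

```text
time_s: 10.85
position: [0.6261, -0.0447, 0.3307]
orientation: [0.002, 0.679, 0.734, 0.003]
force: [-0.9, -0.1, -0.4]
grip_width: 1.002
finger_force: 0.0
walls 489 ((-60.86386489868164, -1.4649276733398438), (191.99630737304688, 190.58950805664062), 89.86503601074219) 0.18221945312213034
[5.92319061e-06 1.83143233e-01] [9.999998e-01 5.664762e-04]
tail (434, np.float32(0.07513257), (np.float32(0.50604486), np.float32(-0.076171376)), array([ 0.49230153, -0.13289957]), array([0.54367109, 0.03120744])) [-0.19345983 -0.02275267]
```

View pics/p4.png

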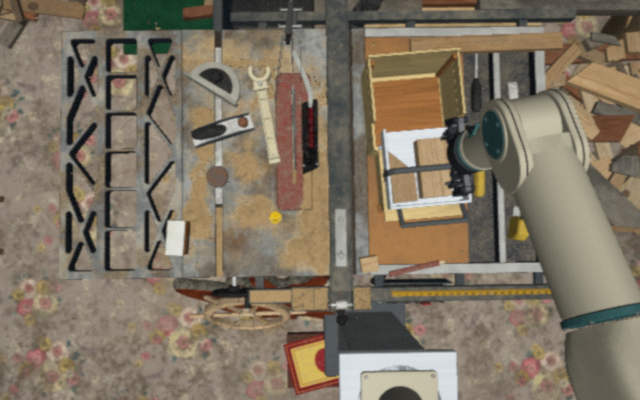

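The tray stands level on the ledge with its foot at the rail (x about -61 mm, y about -1.5 mm) and has been released. The offcuts are inside, and the cube (370,263), pencil (415,268), jar and carton are where they were. Next is the tail bar.

```bash
python3 d.py .5015,-.055,.31,.0765; python3 -m jog '[[0.5,-0.001,-0.03,0,0,0,0],[0.5,-0.001,-0.06,0,0,0,0],[0.5,-0.001,-0.09,0,0,0,0],[0.5,-0.001,-0.125,0,0,0,0],[0.5,-0.001,-0.125,0.02,0,0,0],[0.5,-0.001,-0.125,0.02,0,0,0],[0.45,-0.001,-0.125,0.02,0,0,0],[0.45,-0.001,-0.125,0.02,0,0,0]]'; python3 d.py .5015,-.055,.178,.0765
```

```text
d [-0.0006 -0.1238  0.0182] rv [ 0.0027 -0.0025  0.0005] rows 3.0
time_s: 11.57
position: [0.5007, -0.0554, 0.3069]
orientation: [-0.001, 0.679, 0.734, 0.001]
force: [-0.2, -0.0, 0.4]
grip_width: 0.45
finger_force: 0.0
d [-1.000e-04  8.000e-04  1.289e-01] rv [ 0.0003 -0.0036  0.0007] rows 3.1
```

```bash
python3 -m jog '[[0.45,0,0.001,0.03,0,0,0],[0.45,0,0.001,0.06,0,0,0],[0.45,0,0.001,0.09,0,0,0],[0.45,0,0.001,0.11,0,0,0],[0.45,0,0.001,0.12,0,0,0],[0.45,0,0.001,0.128,0,0,0],[0.45,0,0.001,0.129,0,0,0],[0.45,0,0.001,0.129,0,0,0]]'; python3 - <<'E'
from h import *
s=snap("side"); o=cv2.resize(s["frame"][130:350,280:500],(600,600)); cv2.imwrite("pics/p5.png",o[:,:,::-1])
E
```

```text
time_s: 12.23
position: [0.5018, -0.0549, 0.1784]
orientation: [-0.001, 0.679, 0.734, 0.002]
force: [0.0, 0.2, 1.1]
grip_width: 0.45
finger_force: 0.0
```

View pics/p5.png

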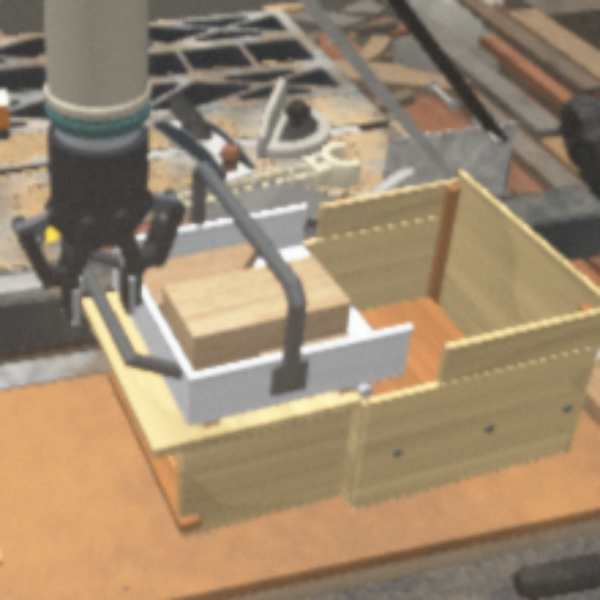

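The fingers stand on both sides of the tail bar, at crop (75,300) and (130,290). Next I close them and tip about the rail.

```bash
python3 -m jog '[[0,0,0,0,0,0,0],[0,0,0,0,0,0,0],[0,0,0,0,0,0,0],[0,0,0,0,0,0,0],[0,0,0,0,0,0,0],[0,0,0,0,0,0,0]]' && python3 -m jog '[[0,0,0.001,-0.003,0,0,0],[0,0,0.003,-0.008,0,0,0],[0,0,0.006,-0.014,0,0,0],[0,0,0.009,-0.02,0,0,0],[0,0,0.012,-0.026,0,0,0],[0,0,0.016,-0.033,0,0,0],[0,0,0.016,-0.033,0,0,0],[0,0,0.016,-0.033,0,0,0]]'
```

```text
time_s: 12.78
position: [0.5013, -0.0552, 0.179]
orientation: [-0.0, 0.679, 0.734, 0.001]
force: [-1.1, 0.0, 7.2]
grip_width: 0.116
finger_force: 58.5
time_s: 13.45
position: [0.516, -0.054, 0.2113]
orientation: [-0.001, 0.679, 0.734, 0.001]
force: [-5.6, -0.4, 0.4]
grip_width: 0.118
finger_force: 58.7
```

```bash
python3 -m jog '[[0,0,0.005,-0.008,0,0,0],[0,0,0.01,-0.016,0,0,0],[0,0,0.015,-0.023,0,0,0],[0,0,0.02,-0.03,0,0,0],[0,0,0.026,-0.0365,0,0,0],[0,0,0.032,-0.043,0,0,0],[0,0,0.039,-0.0495,0,0,0],[0,0,0.046,-0.0556,0,0,0],[0,0,0.046,-0.0556,0,0,0],[0,0,0.046,-0.0556,0,0,0],[0,0,0.046,-0.0556,0,0,0]]'; python3 -m jog '[[0,0,0.006,-0.005,0,0,0],[0,0,0.014,-0.0105,0,0,0],[0,0,0.022,-0.016,0,0,0],[0,0,0.03,-0.021,0,0,0],[0,0,0.03,-0.021,0,0,0],[0,0,0.03,-0.021,0,0,0],[0,0,0.03,-0.021,0,0,0],[0,0,0.03,-0.021,0,0,0],[0,0,0.03,-0.021,0,0,0],[0,0,0.03,-0.021,0,0,0]]'; python3 - <<'E'
from h import *
s=snap("side"); c=snap("top"); o=np.hstack([cv2.resize(s["frame"][130:350,280:500],(400,400)),cv2.resize(c["frame"][40:240,345:500],(360,400))]); cv2.imwrite("pics/p6.png",o[:,:,::-1])
E
```

```text
time_s: 14.37
position: [0.5606, -0.0508, 0.2678]
orientation: [-0.002, 0.679, 0.734, -0.001]
force: [-10.4, -1.2, 8.1]
grip_width: 0.117
finger_force: 58.9
time_s: 15.2
position: [0.5928, -0.0484, 0.291]
orientation: [0.0, 0.679, 0.734, 0.001]
force: [-9.1, -0.3, 15.5]
grip_width: 0.112
finger_force: 61.2
```

View pics/p6.png

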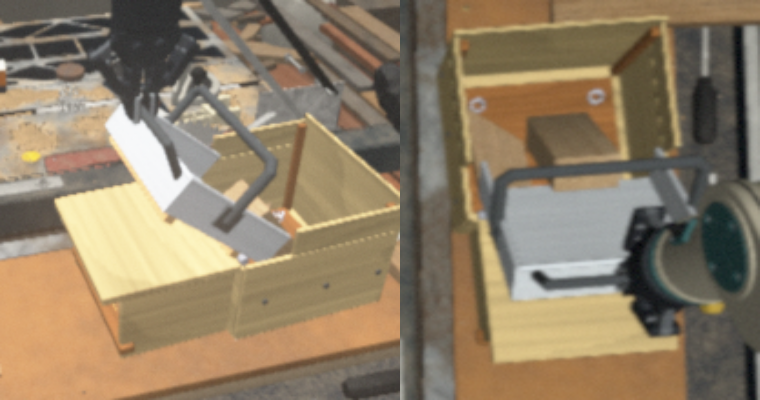

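The tray is tipped about 40° with the foot at the rail. Blocks a (at (575,150)) and c (at (495,145)) have slid into the bin. The wedge is hidden by the gripper. I tip a little further and check the heights inside the bin.

```bash
python3 -m jog '[[0,0,0.007,-0.005,0,0,0],[0,0,0.014,-0.01,0,0,0],[0,0,0.021,-0.014,0,0,0],[0,0,0.021,-0.014,0,0,0],[0,0,0.021,-0.014,0,0,0],[0,0,0.021,-0.014,0,0,0],[0,0,0.021,-0.014,0,0,0],[0,0,0.021,-0.014,0,0,0]]'; cat > b.py <<'E'
from m import *
import sys
for n in ("top","side"):
    c=snap(n); np.savez(f"{n}_{sys.argv[1]}.npz",**c); W=cloud(c); B=tob(W)*1000; Z=W[...,2]*1000
    print(n,"median height, rows y +100..-100, cols x 10..210 step 20")
    for y in range(90,-101,-20):
        r=[]
        for x in range(10,211,20):
            k=(abs(B[...,0]-x)<10)&(abs(B[...,1]-y)<10); r.append("%4.0f"%np.nanmedian(Z[k]) if k.sum()>2 else "   .")
        print("%4d"%y," ".join(r))
E
python3 b.py a
```

```text
time_s: 15.97
position: [0.6133, -0.0468, 0.3022]
orientation: [-0.001, 0.679, 0.734, 0.001]
force: [-3.9, -0.4, 4.7]
grip_width: 0.111
finger_force: 59.5
top median height, rows y +100..-100, cols x 10..210 step 20
  90  234  178  139   20   30   35   37   39   16  137  143
  70  133  264  263   37   37   36   37   35   19   15   91
  50  133  262   38   37   37   37   35   16   17   16   94
  30  133  262   37   37   35   35   17   17   16   16   90
  10  131  140  134   19   99   72   50   17   17   16   91
 -10  132  141  149  127  109   81   55   17   17   16   95
 -30  132  141  149  127  108   84   59   17   16   16   92
 -50  133  260  150  126  109   83   58   17   17   16   91
 -70  126  263  265    .    .   17   16   17   19   16   91
 -90  224  176  139    3   16   16   16   15   15   32   96
side median height, rows y +100..-100, cols x 10..210 step 20
  90  239  177  145  141    .    .    .   38   19   81   94
  70    .  266    .    .    .    .    .   30   20   18   94
  50    .  266    .    .    .    .    .    .   19   18  100
  30    .  266    .    .    .    .    .    .   19    .  111
  10    .  266  153   18    .    .    .    .    .    .  122
 -10    .  266  151   20    .    .    .    .    .    .  128
 -30    .  266  153    .    .    .    .    .    .    .  139
 -50    .  267  153  132   77   82    .    .    .    .  147
 -70    .  266    .    .    .    .    .    .    .    .  159
 -90  167  161  142    .    .    .    .    .    .  164  168
```

Block a still lies along the tray floor with its lower end standing on the bin floor, so it is stuck like a ladder. I tip further so the tray pushes it on.

```bash
python3 -m jog '[[0,0,0.007,-0.003,0,0,0],[0,0,0.014,-0.0055,0,0,0],[0,0,0.02,-0.0075,0,0,0],[0,0,0.026,-0.009,0,0,0],[0,0,0.032,-0.0105,0,0,0],[0,0,0.038,-0.012,0,0,0],[0,0,0.044,-0.0132,0,0,0],[0,0,0.05,-0.0142,0,0,0],[0,0,0.056,-0.015,0,0,0],[0,0,0.061,-0.0155,0,0,0],[0,0,0.061,-0.0155,0,0,0],[0,0,0.061,-0.0155,0,0,0],[0,0,0.061,-0.0155,0,0,0]]'; python3 b.py b
```

```text
time_s: 17.15
position: [0.6753, -0.0421, 0.3175]
orientation: [-0.0, 0.679, 0.734, 0.002]
force: [-0.7, -0.4, 3.8]
grip_width: 0.116
finger_force: 61.9
top median height, rows y +100..-100, cols x 10..210 step 20
  90  220  147  156  243   35   36   36   35   16  134  148
  70    .    .    .  247   36   35   36   32   19   15   92
  50  673  106   36  243   37   36   35   16   15   15   91
  30  689  102   36   40   35   35   15   15   15   14   89
  10  691  395  126  121   93   56   51   15   15   15   91
 -10  696  139  146  138  106   88   52   16   15   14   91
 -30  699  138  146  138  106   88   50   16   16   14   94
 -50  128  136  146  127  106   87   50   16   16   15   91
 -70    .    .    .  249  247   16   17   17   18   15   91
 -90    .    .   33    5   14   16   12   15   15   30   97
side median height, rows y +100..-100, cols x 10..210 step 20
  90    .  232  234  249    .    .    .    .   19   83  125
  70    .    .    .  249    .    .    .   32   20   17   79
  50    .    .    .  249    .    .    .    .   18   18  101
  30    .    .    .  248    .    .    .    .   18    .  111
  10  388  399    .  248    .    .   59    .    .    .  121
 -10  402  407    .  248    .    .    .    .    .    .  127
 -30  584  661    .  248    .   78    .    .    .    .  141
 -50  656    .    .  249   92   82    .    .    .    .  148
 -70    .    .    .  248    .    .    .    .    .    .  158
 -90  167  159  140  247    .    .    .    .    .  165  169
```

```bash
python3 -m jog '[[0,0,-0.027,0.0044,0,0,0],[0,0,-0.053,0.0123,0,0,0],[0,0,-0.027,0.0044,0,0,0],[0,0,0,0,0,0,0],[0,0,0,0,0,0,0],[0,0,-0.027,0.0044,0,0,0],[0,0,-0.053,0.0123,0,0,0],[0,0,-0.027,0.0044,0,0,0],[0,0,0,0,0,0,0],[0,0,0,0,0,0,0],[0,0,-0.027,0.0044,0,0,0],[0,0,-0.053,0.0123,0,0,0],[0,0,-0.027,0.0044,0,0,0],[0,0,0,0,0,0,0],[0,0,0,0,0,0,0],[0,0,-0.027,0.0044,0,0,0],[0,0,-0.053,0.0123,0,0,0],[0,0,-0.053,0.0123,0,0,0],[0,0,-0.053,0.0123,0,0,0]]'; python3 b.py c|head -11
```

```text
time_s: 18.83
position: [0.6197, -0.0466, 0.3038]
orientation: [-0.002, 0.679, 0.734, 0.0]
force: [0.1, 0.0, -2.0]
grip_width: 0.108
finger_force: 61.6
top median height, rows y +100..-100, cols x 10..210 step 20
  90  232  175  148   19   35   36   37   38   19  132  150
  70  133  262  264   37   37   38   37   34   20   16   92
  50  132  121  262   36   37   37   36   18   19   18   92
  30  132  120   40   37   38   36   18   17   18   16   92
  10  132  138  148   19  101   73   50   18   18   16   88
 -10  131  140  152  120  108   83   58   18   17   18   91
 -30  131  140  153  120  107   81   59   17   18   16   94
 -50  131  142  155    .  105   79   58   18   17   16   90
 -70  127  260  264    .    .   18   17   19   18   17   92
 -90  232  247  149    4    .   17   16   16   17   36   94
```

Block a has moved on by about 17 mm and now overlaps the tray lip by only about 20 mm. I shake again.

```bash
python3 -m jog '[[0,0,0.026,-0.0079,0,0,0],[0,0,0.053,-0.0123,0,0,0],[0,0,0.026,-0.0079,0,0,0],[0,0,0,0,0,0,0],[0,0,-0.026,0.0121,0,0,0],[0,0,0,0,0,0,0],[0,0,0.026,-0.0079,0,0,0],[0,0,0.053,-0.0123,0,0,0],[0,0,0.026,-0.0079,0,0,0],[0,0,0,0,0,0,0],[0,0,-0.026,0.0121,0,0,0],[0,0,0,0,0,0,0],[0,0,0.026,-0.0079,0,0,0],[0,0,0.053,-0.0123,0,0,0],[0,0,0.026,-0.0079,0,0,0],[0,0,0,0,0,0,0],[0,0,0,0,0,0,0],[0,0,0,0,0,0,0]]'; python3 b.py d|head -11
```

```text
time_s: 20.43
position: [0.6216, -0.0458, 0.3052]
orientation: [-0.001, 0.679, 0.734, 0.001]
force: [-0.5, 1.2, 1.9]
grip_width: 0.113
finger_force: 61.0
top median height, rows y +100..-100, cols x 10..210 step 20
  90  230  171  152   21   35   38   38   39   18  136  143
  70  131  260  264   38   38   39   38   35   21   18   89
  50  134  118  261   39   40   38   38   18   18   18   95
  30  133  119   41   38   37   37   18   19   18   18   92
  10  131  140  148   22  101   72   51   17   18   17   90
 -10  132  141  153    .  106   82   59   18   18   17   94
 -30  131  140  153    .  106   83   59   18   18   18   92
 -50  132  142  260    .  109   84   59   18   18   16   91
 -70  126  258  263    .    .   19   18   18   19   18   92
 -90  233  246  149    4    .   18   17   17   18   39   97
```

No further movement from shaking. Lowering the tray makes its lip lift block a's upper end off the tray. If block a then leans badly I will mend it with the gripper. First I lower to about 14°.

```bash
python3 -m jog '[[0,0,-0.013,0.0055,0,0,0],[0,0,-0.026,0.012,0,0,0],[0,0,-0.037,0.0185,0,0,0],[0,0,-0.0475,0.0256,0,0,0],[0,0,-0.0575,0.0333,0,0,0],[0,0,-0.067,0.0416,0,0,0],[0,0,-0.076,0.0505,0,0,0],[0,0,-0.0845,0.0599,0,0,0],[0,0,-0.0925,0.0695,0,0,0],[0,0,-0.0995,0.0795,0,0,0],[0,0,-0.0995,0.0795,0,0,0],[0,0,-0.0995,0.0795,0,0,0],[0,0,-0.0995,0.0795,0,0,0]]'; python3 b.py e|head -11
```

```text
time_s: 21.62
position: [0.5238, -0.0536, 0.226]
orientation: [-0.0, 0.679, 0.734, 0.002]
force: [-1.5, -0.1, 1.1]
grip_width: 0.114
finger_force: 62.5
top median height, rows y +100..-100, cols x 10..210 step 20
  90  163  149   20   18   35   37   38   37   18  132  148
  70  134  130   36   37   37   37   37   32   20   17   91
  50  134  130   36   38   37   37   35   17   17   16   94
  30  134  130   37   37   37   36   17   17   17   16   89
  10  135  134  146  120   95   78   50   17   17   17   90
 -10  134  134  147  154  126   91   61   18   18   16   93
 -30  134  133  148  156  125   92   62   16   18   17   92
 -50  134  131  148  156  125   92   61   18   17   17   91
 -70  134  129    .    .    .    .   16   17   18   17   92
 -90  151  148  166    7    5   16   17   16   16   40   97
```

```bash
python3 -m jog '[[0,0,-0.0065,0.0105,0,0,0],[0,0,-0.0125,0.0214,0,0,0],[0,0,-0.0175,0.032,0,0,0],[0,0,-0.0205,0.04,0,0,0],[0,0,-0.0215,0.044,0,0,0],[0,0,-0.022,0.046,0,0,0],[0,0,-0.022,0.047,0,0,0],[0,0,-0.022,0.047,0,0,0]]'; python3 b.py f|head -11
```

```text
time_s: 22.38
position: [0.4994, -0.0553, 0.1797]
orientation: [-0.001, 0.679, 0.734, -0.0]
force: [-7.3, -0.2, 16.9]
grip_width: 0.112
finger_force: 65.0
top median height, rows y +100..-100, cols x 10..210 step 20
  90  172  144   16   18   32   35   36   37   15  135  145
  70  139  139   35   35   36   35   35   30   19   15   92
  50  139  139   35   35   36   35   34   16   16   15   90
  30  140  141   35   35   36   34   16   15   16   15   92
  10  140  140  143  129   93   77   49   16   16   15   90
 -10  139  140  145  154  128   94   62   16   15   15   92
 -30  140  139  146  155  127   94   58   16   16   14   94
 -50  139  140  146  155  129   92   57   16   16   14   93
 -70  140  140    .    .    .    .   17   16   18   14   92
 -90  155  155   32    7    5   13   15   14   15   32   97
```

```bash
python3 -m jog '[[0,0,0.001,-0.001,0,0,0],[0,0,0.001,-0.002,0,0,0],[0,0,0.001,-0.002,0,0,0]]'|grep -E "^posi|^force"; python3 -m jog '[[0.45,0,0,0,0,0,0],[0.45,0,0,0,0,0,0],[0.45,0,0,0,0,0,0],[0.45,0,0,0,0,0,0],[0.45,0,0,0,0,0,0],[0.45,0,0,-0.02,0,0,0],[0.45,0,0,-0.05,0,0,0],[0.45,0,0,-0.09,0,0,0],[0.45,0,-0.01,-0.13,0,0,0],[0.45,0,-0.03,-0.16,0,0,0],[0.45,0,-0.06,-0.18,0,0,0],[0.45,0,-0.06,-0.18,0,0,0]]'; python3 b.py g|head -11; python3 - <<'E'
from m import *
c=dict(np.load("top_g.npz")); W=cloud(c); Z=W[...,2]; f=c["frame"].astype(int)
zw=.18
m=(f.min(2)>140)&(Z>zw-.02)&(Z<zw+.02); m[:,:375]=0;m[:110]=0;m[225:]=0;m[:,485:]=0
v,u=np.nonzero(m);P=np.array([ray(c,a,b,zw)[:2] for a,b in zip(u,v)]);B=tob(P)*1000
print("walls",len(u),cv2.minAreaRect(B.astype(np.float32)),Z[m].mean())
k=B[:,1]>85; print(np.polyfit(B[k][:,0],Z[m][k],1))
s=dict(np.load("side_g.npz"))["frame"]
o=np.hstack([cv2.resize(c["frame"][45:225,360:480],(400,600)),cv2.resize(s[180:330,310:410],(400,600))]); cv2.imwrite("pics/p7.png",o[:,:,::-1])
E
```

```text
position: [0.5012, -0.0552, 0.1805]
force: [-3.4, 0.4, 0.6]
time_s: 23.73
position: [0.4394, -0.0605, 0.3642]
orientation: [0.002, 0.68, 0.734, 0.001]
force: [-0.4, 0.3, -1.5]
grip_width: 0.449
finger_force: 0.0
top median height, rows y +100..-100, cols x 10..210 step 20
  90  168  150   15   16   30   33   34   34   15  140  143
  70  138  137   33   35   34   34   34   30   16   13   90
  50  138  138   33   35   34   34   33   15   15   13   91
  30  138  137   34   34   35   34   15   15   14   13   97
  10  138  138  142  126   95   79   51   14   14   14   84
 -10  138  138  143  154  131   95   60   15   14   13   93
 -30  138  137  144  154  129   93   61   13   14   12   92
 -50  138  138  144  153  129   93   58   14   14   13   90
 -70  138  138    .    .    .    .   14   15   18   13   94
 -90  152  155   31    6    4   10   14   14   12   18   98
walls 616 ((-61.20749282836914, -3.202117919921875), (194.0604248046875, 191.57275390625), 89.95803833007812) 0.18274385259367754
[7.18786931e-07 1.82916488e-01]
```

View pics/p7.png

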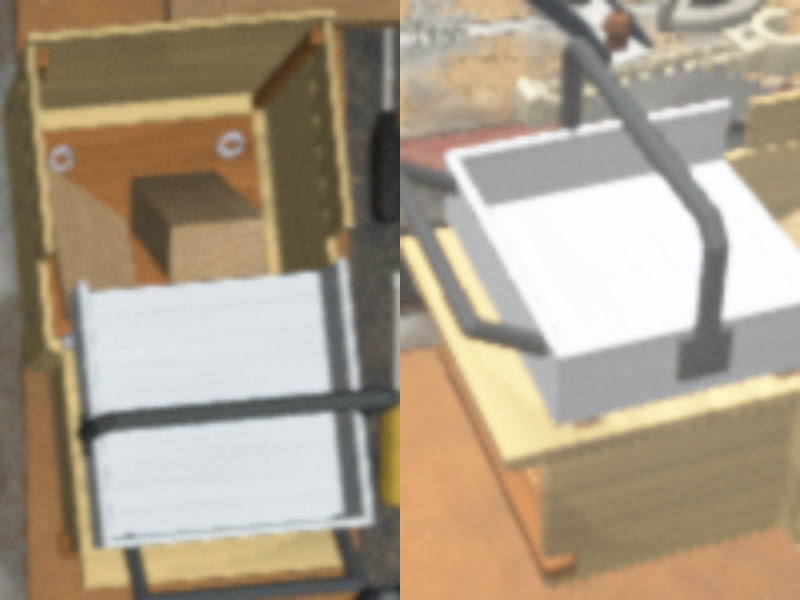

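The tray is empty, level and lined up on the ledge (x -61 mm, y -3 mm), released. Block c lies in the bin at (90,230). Block a leans at about 58° on the tray lip at (195,230). The wedge is out of the tray, presumably hidden behind block a, so I check by image difference that nothing has landed outside and that nothing is creeping.

```bash
python3 - <<'E'
from m import *
for n in("top","side"):
    a=dict(np.load(n+"0.npz")); b=dict(np.load(n+"_g.npz"))
    d=np.abs(a["frame"].astype(int)-b["frame"].astype(int)).max(2); m=cv2.morphologyEx((d>45).astype(np.uint8),cv2.MORPH_OPEN,np.ones((3,3)))
    k,l,s,ce=cv2.connectedComponentsWithStats(m)
    W=cloud(b)
    for i in range(1,k):
        if s[i,4]>12: print(n,s[i],np.nanmedian(W[l==i],0).round(3))
# fine heights in the hidden strip
b=dict(np.load("top_g.npz"));W=cloud(b);B=tob(W)*1000;Z=W[...,2]*1000
for y in range(-50,-110,-8):
    print(y," ".join("%4.0f"%np.nanmax(Z[k]) if (k:=(abs(B[...,0]-x)<6)&(abs(B[...,1]-y)<5)).sum()>0 else "   ." for x in range(10,211,12)))
E
python3 -m jog '[[0.45,0,0,0,0,0,0],[0.45,0,0,0,0,0,0],[0.45,0,0,0,0,0,0],[0.45,0,0,0,0,0,0],[0.45,0,0,0,0,0,0],[0.45,0,0,0,0,0,0],[0.45,0,0,0,0,0,0],[0.45,0,0,0,0,0,0],[0.45,0,0,0,0,0,0],[0.45,0,0,0,0,0,0],[0.45,0,0,0,0,0,0],[0.45,0,0,0,0,0,0]]' >/dev/null; python3 b.py h | head -11
```

```text
top [425  84   8   8  38] [ 0.871 -0.095  0.02 ]
top [376  89   5   3  15] [0.863 0.042 0.025]
top [375  94   5   3  15] [0.85  0.044 0.022]
top [399  97  31  28 435] [ 0.805 -0.022  0.086]
top [ 380  110  158  187 9592] [ 0.603 -0.038  0.141]
top [459 143   3   6  18] [ 0.686 -0.132  0.163]
top [477 163   4   4  15] [ 0.631 -0.146  0.242]
top [ 216  189   69   38 1446] [0.569 0.407 0.   ]
top [210 190   3  13  39] [ 0.581  0.503 -0.   ]
top [210 209   3  18  54] [ 0.522  0.503 -0.   ]
top [224 227  64   6 277] [ 0.488  0.378 -0.   ]
top [ 203  228   82   53 1275] [ 0.429  0.395 -0.001]
top [216 228   7   6  40] [ 0.488  0.483 -0.009]
top [542 239  50  21 449] [ 0.477 -0.063  0.729]
top [535 243   7  19 101] [ 0.47  -0.025  0.743]
top [519 256   4   4  15] [ 0.463 -0.014  0.724]
top [596 256  14  31 136] [ 0.451 -0.089  0.757]
top [ 539  261   69   53 1827] [ 0.434 -0.059  0.754]
top [275 263   4   7  26] [ 0.388  0.327 -0.   ]
top [608 263  20  74 324] [ 0.417 -0.099  0.767]
top [232 276   4   5  18] [ 0.348  0.454 -0.079]
top [ 509  276   52  124 1904] [ 0.387 -0.02   0.747]
top [6
[... 3118 characters left out ...]
 167  168  170  170  169  171  170  171
top median height, rows y +100..-100, cols x 10..210 step 20
  90  173  145   15   16   32   32   35   35   16  135  146
  70  138  138   34   34   34   34   35   31   17   13   92
  50  138  138   34   34   33   34   33   15   15   14   94
  30  137  138   34   33   34   34   14   15   14   13   92
  10  138  138  142  126   89   79   48   14   14   12   93
 -10  138  138  144  154  129   95   61   14   14   13   91
 -30  138  139  145  154  131   91   59   14   15   13   95
 -50  138  138  145  153  130   97   59   15   15   13   94
 -70  138  138    .    .    .    .   15   15   16   12   92
 -90  155  155   26    6    4   12   14   13   13   28   97
```

The wedge shows on the bin floor at x about 58 mm, z about 32 mm. The bystanders are unchanged, the floor has sunk about 21 mm, and nothing moved over the last second. I hand it in.

```bash
python3 -c "
from workcell import arm
print(arm.finish_job())"
```

```text
the job is handed in; nothing more can be done
None
```

The job is handed in: all three offcuts are in the bin with its floor about 21 mm down, the empty tray is level on the ledge with its foot at the rail and released, and the bystanders are unmoved; the thick block did not land flat but leans on the tray's lip, inside the limits by my measurements, and the hand-in returned no verdict.

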